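Set the casting mould to the gauge mark with the knurled wheel

TASK

Set the length of the casting mould: with a fingertip, roll the knurled adjuster wheel, its top away from the robot, stroke by stroke, until the gap has closed so far that the sliding bar's pointer lines up with the gauge mark on the far rail. Use only the wheel: do not push the bar or shift the gauge mark, do not pinch the wheel, and leave the pot, bottle, spatula and sample block alone. Finish with the hand clear of everything.

Things in the scene. Friction and masses are not known exactly. Their poses are not given: they have to be found in the camera images.
- mould: Aluminium casting mould, bolted down. Origin on the bench under the wheel's centre. Base plate 10 mm thick, x -75 to 75 mm, y -65 to 340. +y runs along mould and screw from the wheel to the fixed end bar (y 319 to 335); +x points away from the robot, give or take the yaw. Two rails 24 mm wide, centred at x -53 and +53, y 70 to 335, tops 36 mm above the bench.
- wheel_top (a point): Topmost point of the wheel's rim, 72 mm above the bench, fixed to the mould and with its axes. A finger on the top rolls the wheel by going along x: 30 mm of rim travel (1 rad) towards +x (away from the robot) moves the bar and pointer 5 mm towards +y, closing the gap; rolling back opens it.
- wheel: Knurled steel wheel, 60 mm diameter, 30 mm wide, axle along the mould's y; origin at its centre, 42 mm up; turns with it. Between two fork cheeks (56 mm long in x, 8 thick, at y -22 and +22, tops 60 mm up): the top 12 mm of the rim stand free. Rigid; takes about 1 to 1.5 N at the rim to turn, stays where left; a press of 3 to 8 N grips enough. Range -0.4 to 6.8 rad from the start.
- pointer (a point): Tip of the bar's pointer: a black strip 5 mm wide, 18 mm long, lying across the far (+x) rail, 42.5 mm above the bench; this point is on its centre line, and moves with the bar along the mould's y.
- mark (a point): Gauge mark: a black strip 5 mm wide, 24 mm long, across the outer half of the far (+x) rail, on a clip 20 mm long; this point is on its centre line, at its inner end, with the mould's axes. At the start it is 10 to 22 mm beyond the pointer along +y. Lined up: pointer and mark at the same y in the mould's frame, the two strips meeting end to end.
- bar: Sliding cross bar, 80 mm long, 14 mm thick, top 56 mm above the bench, 119 mm from the fixed end bar at the start; with its pointer and its 14 mm screw, level at 42 mm, which passes through the wheel and sticks out 75 mm on its -y side. Origin: at the mould's origin at the start, then moves with the bar along y. Not to be pushed.
- rider: The clip that carries the gauge mark (origin away from the part). It is held on the rail by friction only; not to be shifted.
- pot: White plastic mixing pot, open, 84 mm rim, 85 mm high; origin under its centre. Leave alone.
- hardener: Grey plastic bottle with black cap, 60 mm diameter, 140 mm high; origin under its centre. Leave alone.
- spatula: Spatula about 200 mm long lying on the bench; origin near its middle, on the underside. Leave alone.
- sample: Wooden sample block 50 x 35 x 30 mm; origin under its centre. Leave alone.

How it is judged:
By the outcome, as a careful person would: the job done as asked, in the order asked, and still so for the second after the job is handed in, with the robot touching nothing.
It also fails if it takes over 54 s, if anything falls off the work surface, if the arm or the gripper's body presses on something with over 40 N, if the wrist force passes 120 N, or if a joint passes its speed limit or range.

ROBOT

A 7-joint arm with a two-finger parallel gripper is mounted at the origin on the work surface. World frame = base frame: x ahead of the robot, y to its left, z up, the work surface at z = 0. Lengths are in m, angles in rad, forces in N, time in s.
With the tool pointing down it reaches from about 0.4 to 0.85 m from the base axis. Payload 10.4 kg.
Tool frame: the origin (TCP) lies at the very end of the fingers, on their centre line; the grasp point (between the pads) lies 19 mm behind it; z points along the fingers, y is the line along which they close (so a half turn about z gives the same grasp; the last joint's range is limited). The gripper opens to 87 mm and grips with 3 to 60 N. Pads are 19 mm wide; open, the fingers measure 117 mm over their backs; the gripper's body (75 mm by 190 mm) begins 51 mm behind the grasp point.
Start: joints at [-1.244, 0.332, -0.065, 1.46, 0.022, 1.35, -0.088], TCP at [0.214, 0.587, 0.223] pointing down, gripper open.
Joint ranges: [-2.6, 2.6], [-0.5, 2.12], [-1.47, 1.34], [0.16, 2.42], [-1.27, 4.41], [0.06, 2.06], [-2.6, 2.6]. Speed limits (rad/s): [2.22, 2.22, 2.79, 2.79, 3.14, 3.14, 3.14].

INTERFACE

Orientations are given as a unit quaternion [x, y, z, w].
In Python, from bench import * gives the robot as it stands.
- The arm moves only by the tool step_arm, never from a script. Its arguments are lists of equal length, an entry for each row: "delta_pos": the shift along the world's x, y, z in units of 25 mm (1.0 is 25 mm), a list of three; "turn": the turn about the world's z in units of 0.12 rad (1.0 is 0.12 rad). In form: {"delta_pos": [[tx, ty, tz], ...], "turn": [turn, ...]}. A call has 1 to 12 rows; each row shifts and turns the commanded pose from where the row before left it; what a row does not reach is not made up. A row lasts 1/10 s, in which the tool goes at most 50 mm and 8.59 degrees, less where a joint would pass 70% of its speed; a pose out of reach is approached as far as the arm can. A call with a number of a shift or a turn outside -1 to 1 is refused whole. A call with a gripper value outside its range is refused whole. "grip" is the closure, from 0 (fully open) to 1 (shut), set as the call begins (left out, the last holds). The fingers move at their own pace and stop on an object; "newtons" is the grip in N (left out, the last holds). Time passes only in rows, so rows that do not move let the fingers close. It gives the time, the measured TCP pose, the force, the opening and the grip force at its end, in the units of the state.
- read_state(): the state, without advancing time (a new reading comes with each control period).
- camera(name): name is "scene" or "top" or "wrist"; returns a dict with "image" (384x512x3 uint8, red, green, blue), "z_map" (384x512 float32, m along the optical axis (not along the pixel's ray), 0 where there is no reading), "mtx" (3x3 intrinsics, pixels), "view" (4x4, takes a point from world to camera coordinates). Camera axes: x right, y up, looking along -z (the intrinsics and any distortion apply to the point x, -y, -z); pixel columns grow to the right and rows downward; lengths in m; the calibration is good to about 2 mm. A picture is of the moment at which its call begins.
- close_job(): hands the job in; it is judged then, once.
The state is a dict: "time": time; "joint_positions": joint angles; "joint_vel": joint speeds; "joint_torque": joint torques, N m; "ee_pos": TCP position; "eef_rot": TCP orientation; "ft_force": force on the tool from outside, world axes, zero at the start; "torque": the same for the moment, N m; "width": finger opening in m; "grip_force": force on a finger pad.
Only numpy, scipy, OpenCV 4.12 (cv2) and the standard library are available. Lean on these libraries where they do the work, as an engineer would, in place of code of your own. Each camera call takes 0.05 s, during which the arm holds its last target. There are 200 camera calls.

## Working session

There is one attempt and no reset: what is moved stays moved. The work goes in short steps, Python scripts to look and compute and a tool call to move; the robot and the scene stay as the last step left them, time stands still between calls to the robot, and variables do not carry over. Pictures are saved under pics/ and viewed, at most 10 in all, crops included, and the job is handed in when it is done.

Besides the shell and the picture viewer there is one more tool, called after "Request:" by a JSON object that holds its "api" and its "payload", one argument or row to a line. step_arm: Moves the arm, as the interface text tells. Shifts and turns lie within -1 to 1; 1 stands for 25 mm of shift or 0.12 rad of turn. Its arguments: {"type":"object","properties":{"delta_pos":{"type":"array"},"turn":{"type":"array"},"grip":{"type":"number"},"newtons":{"type":"number"}},"required":["delta_pos","turn"]}

```bash
mkdir -p pics
cat > h.py <<'E'
from bench import *
import numpy as np, cv2
def save(c,n): cv2.imwrite(f'pics/{n}.png',c['image'][:,:,::-1])
def pts(c):
    K=np.array(c['mtx']);V=np.array(c['view']);z=c['z_map'];v,u=np.mgrid[:z.shape[0],:z.shape[1]]
    P=np.stack([(u-K[0,2])/K[0,0]*z,-(v-K[1,2])/K[1,1]*z,-z,np.ones_like(z)],-1)
    return (P@np.linalg.inv(V).T)[...,:3]
def ray(c,u,v,h):
    K=np.array(c['mtx']);Vi=np.linalg.inv(c['view'])
    d=Vi[:3,:3]@np.array([(u-K[0,2])/K[0,0],-(v-K[1,2])/K[1,1],-1]);o=Vi[:3,3]
    return o+d*(h-o[2])/d[2]
def proj(c,p):
    K=np.array(c['mtx']);q=(np.array(c['view'])@np.append(p,1))[:3];return K[0,0]*q[0]/-q[2]+K[0,2],-K[1,1]*q[1]/-q[2]+K[1,2]
E
python3 - <<'E'
from h import *
for n in ['top','scene']:
    c=camera(n);save(c,n+'0');np.savez(n+'0.npz',**c)
print(read_state()['eef_rot'],read_state()['ft_force'],c.keys())
E
```

```text
[ 1.73994329e-01  9.84746477e-01 -5.83967890e-04 -9.50449703e-05] [ 0.45818453 -0.12777643  0.90123085] dict_keys(['image', 'z_map', 'mtx', 'view'])
```

View pics/top0.png

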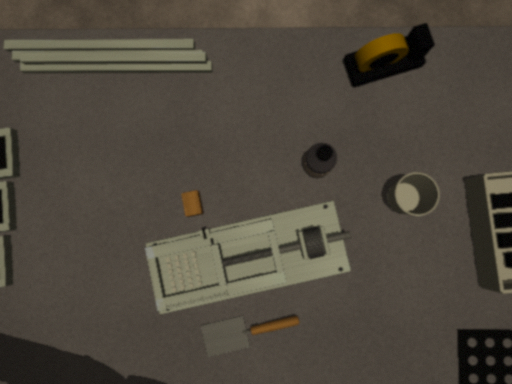

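View pics/scene0.png

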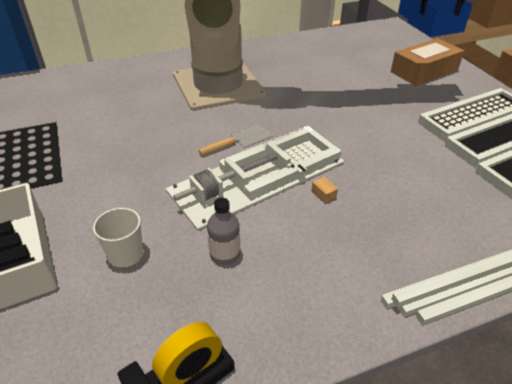

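Top view: the wheel is at about (314,242), the far rail is the upper one with the clip and mark near (207,235), and the bar is near x=278. The bottle is at (319,158) and the pot at (416,194). In the scene view the arm is clear of the mould.

Run:
```python
from h import *
c=dict(np.load('top0.npz'))
P=pts(c)
sub=np.zeros(P.shape[:2],bool); sub[195:320,140:356]=1
m=(sub&(P[...,2]>0.005)&(P[...,2]<0.12)).astype(np.uint8)
n,l,s,_=cv2.connectedComponentsWithStats(m);k=1+np.argmax(s[1:,4]);m=l==k
r=cv2.minAreaRect(P[m][:,:2].astype(np.float32)*1000);print(r,cv2.boxPoints(r))
# corners by ray at z=.01 from pixels
for uv in [(333,203),(349,271),(160,312),(146,244)]: print(uv,ray(c,*uv,0.01))
w=sub&(P[...,2]>0.062)&(P[...,2]<0.09);Q=P[w];print(len(Q),Q.mean(0),Q[:,2].max(),np.argwhere(w).min(0),np.argwhere(w).max(0))
print('wheel ray',ray(c,314,242,.072))
a=c['image'][190:330,135:365,::-1];cv2.imwrite('pics/t1.png',cv2.resize(np.clip(a*1.6,0,255).astype(np.uint8),None,fx=3.4,fy=3.4,interpolation=2))
for n,uv in dict(bottle=(319,155),pot=(416,190)).items(): print(n,P[uv[1],uv[0]])
```

```text
((453.6549377441406, -43.69850158691406), (154.0083770751953, 414.1081848144531), 13.130292892456055) [[ 331.62823  140.44962]
 [ 425.69965 -262.83212]
 [ 575.68164 -227.84662]
 [ 481.61023  175.43512]]
(333, 203) [ 0.56399402 -0.21849732  0.01      ]
(349, 271) [ 0.42421042 -0.25002852  0.01      ]
(160, 312) [0.3361557  0.13855785 0.01      ]
(146, 244) [0.47520722 0.17239598 0.01      ]
412 [ 0.48258893 -0.17218819  0.06890579] 0.07522019638477617 [230 299] [258 329]
wheel ray [ 0.48387112 -0.17223906  0.072     ]
bottle [ 0.64128288 -0.17481906  0.14017445]
pot [ 0.59311692 -0.39338166  0.00165463]
```

View pics/t1.png

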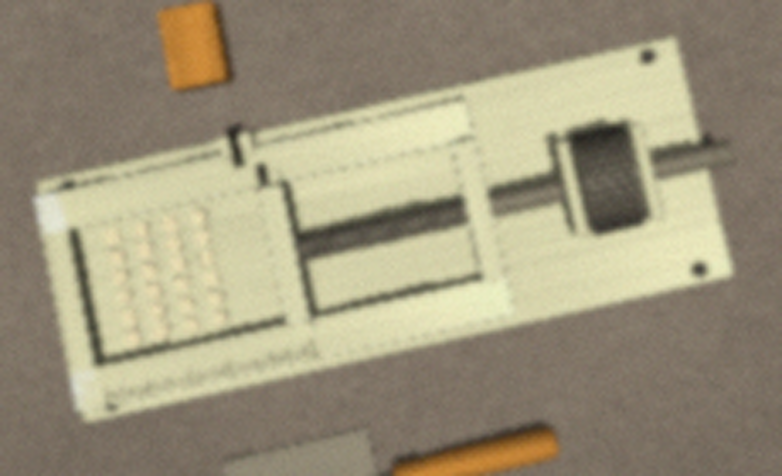

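Mould yaw is about +12.9°, with the wheel top near (0.482, -0.173). The base-plate corners agree with this. Next I move towards it, close the fingers and turn +33° to align the tool with the mould.

Request:
{"api": "step_arm", "payload": {
  "delta_pos": [
    [0.5, -1, 0],
    [0.5, -1, 0],
    [0.5, -1, 0],
    [0.5, -1, 0],
    [0.5, -1, 0],
    [0.5, -1, 0],
    [0.5, -1, 0],
    [0.5, -1, 0],
    [0.5, -1, 0],
    [0.5, -1, 0],
    [0.5, -1, 0],
    [0.5, -1, 0]
  ],
  "turn": [0.4, 0.4, 0.4, 0.4, 0.4, 0.4, 0.4, 0.4, 0.4, 0.4, 0.4, 0.4],
  "grip": 1,
  "newtons": 20
}}

```text
time: 1.3
ee_pos: [0.3644, 0.286, 0.2223]
eef_rot: [-0.114, 0.993, -0.0, -0.0]
ft_force: [0.4, -0.2, 0.4]
width: 0.0025
grip_force: 0.0
```

Request:
{"api": "step_arm", "payload": {
  "delta_pos": [
    [0.5, -1, 0],
    [0.5, -1, 0],
    [0.5, -1, 0],
    [0.5, -1, 0],
    [0.5, -1, 0],
    [0.5, -1, 0],
    [0.5, -1, 0],
    [0.5, -1, 0],
    [0.5, -1, 0],
    [0.5, -1, 0],
    [0, 0, 0],
    [0, 0, 0]
  ],
  "turn": [0, 0, 0, 0, 0, 0, 0, 0, 0, 0, 0, 0]
}}

```text
time: 2.5
ee_pos: [0.489, 0.037, 0.2223]
eef_rot: [-0.112, 0.994, 0.0, -0.0]
ft_force: [0.4, -0.0, -0.0]
width: 0.0006
grip_force: 0.0
```

Run:
```python
from h import *
c=camera('wrist');save(c,'w1');np.savez('w1.npz',**c)
s=read_state();print(s['time'],s['ee_pos'],s['eef_rot'],s['joint_positions'],s['ft_force'],s['width'],np.linalg.inv(c['view'])[:3,3])
```

```text
2.55 [0.48880245 0.03783882 0.22229168] [-1.13056004e-01  9.93588544e-01  1.54154424e-04 -3.48288423e-04] [-0.59120372  0.01962481  0.43038212  1.82727096 -0.00885802  1.29717749
  1.63889755] [-0.85022849  0.52708224 -0.14761212] 0.000381424000560994 [0.41865731 0.02009804 0.38420565]
```

View pics/w1.png

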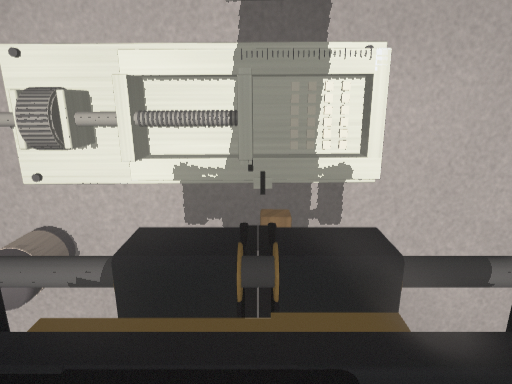

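Wrist view: the mould is aligned with the image. The pointer is at about (250,168), the mark at about (263,182) and the wheel at about (42,118).

```bash
cat >> h.py <<'E'
YAW=0.2265
def mould(p,o=(0.482,-0.173),yaw=None):
    y=YAW if yaw is None else yaw
    d=np.array(p[:2])-o; return np.array([d@[np.cos(y),np.sin(y)],d@[-np.sin(y),np.cos(y)]])*1000
def dark(c,box,thr=60):
    u0,u1,v0,v1=box;g=c['image'][v0:v1,u0:u1].max(2)
    n,l,s,ce=cv2.connectedComponentsWithStats((g<thr).astype(np.uint8))
    return [(s[i][:5]+[u0,v0,0,0,0],ce[i]+[u0,v0]) for i in range(1,n) if s[i][4]>8]
E
python3 - <<'E'
from h import *
c=dict(np.load('w1.npz'));P=pts(c)
for s,ce in dark(c,(235,280,155,205)): print(s,ce,ray(c,*ce,.0425),mould(ray(c,*ce,.0425)),P[int(ce[1]),int(ce[0])])
print(c['image'][160:198,244:272].max(2)[::2])
# yaw from rails' outer edges on image: mask of z 0.03..0.04
m=(P[...,2]>.006)&(P[...,2]<.1);m[200:]=0
n,l,s,_=cv2.connectedComponentsWithStats(m.astype(np.uint8));k=1+np.argmax(s[1:,4])
r=cv2.minAreaRect(P[l==k][:,:2].astype(np.float32)*1000);print(r)
w=(P[...,2]>.064)&(P[...,2]<.08);w[200:]=0;print(P[w].mean(0),P[w][:,2].max(),mould(P[w].mean(0)),w.sum())
E
```

```text
[249 161   4  10  26] [250.73076923 166.53846154] [0.48486852 0.02869397 0.0425    ] [ 48.08932787 195.89819581] [0.48430866 0.02781559 0.04342067]
[261 172   4  22  88] [262.5 182.5] [0.49866195 0.04437639 0.0425    ] [ 65.05222499 208.08249604] [0.49824147 0.04374128 0.04255835]
[[127 127 125 126 104 129 127 126  60 134 134 135 135 134 135 134 134 135
  134 133 135 135 134 135 135 135 136 133]
 [138 137 137 136 120 142 141 138  57 134 134 133 135 133 133 134 134 133
  132 135 133 135 134 135 134 135 133 135]
 [135 137 136 135 104 105 105 101  58 135 133 134 136 136 136 136 133 135
  133 134 136 135 136 135 136 136 136 136]
 [136 135 135 131  64  49  52  48  55 110 134 135 135 135 136 134 135 135
  136 134 134 134 131 135 134 135 134 133]
 [134 134 133 131  61  48  48  46  54 108 132 132 134 134 133 134 132 133
  133 134 134 134 133 133 133 134 134 134]
 [134 135 137 134  78  62  59  59  65 118 137 136 135 135 134 136 130 128
  126 125 127 137 136 137 136 136 137 135]
 [137 138 138 136 136 138 138 138 136 135 137 138 137 136 135 135  86  45
   44  45  53 110 136 135 136 136 136 137]
[... 898 characters left out ...]
3  41  49 108 132 131 123 123 122 121]
 [103 103 101 100 101 103 103 102 103 105 102 104 103 100  98  99  67  44
   40  45  47  83 100  97  98 100 100  98]
 [102 102 102 102 101 103 101 101  99 100 101 104 102  98  96  98  67  41
   43  43  49  85  99  99  99  99 101 100]
 [105 101 100  99 100 100 103 102 100 102 101 101  99  97  98  96  74  67
   68  69  71  88  98  98  99  99 100 103]
 [103 105 103 101 100 100 103 102 101 100 101  99  98 100 100  99  99 100
  100  99  99 102 103 101 101 102 102 102]]
((452.70196533203125, -41.2061767578125), (154.41412353515625, 405.09930419921875), 13.144391059875488)
[ 0.48114177 -0.17357339  0.06914176] 0.07354108318569125 [-0.96507897 -0.36601731] 1616
```

Measured gap is about 12.3 mm, so about 74 mm of rim travel, or three strokes of roughly 25 mm. I now move above the near side of the wheel top.

Request:
{"api": "step_arm", "payload": {
  "delta_pos": [
    [-0.08, -0.95, -0.4],
    [-0.08, -0.95, -0.4],
    [-0.08, -0.95, -0.4],
    [-0.08, -0.95, -0.4],
    [-0.08, -0.95, -0.4],
    [-0.08, -0.95, -0.4],
    [-0.08, -0.95, -0.4],
    [-0.08, -0.95, -0.4],
    [-0.08, -0.95, -0.4],
    [0, 0, -0.8],
    [0, 0, -0.8],
    [0, 0, 0]
  ],
  "turn": [0, 0, 0, 0, 0, 0, 0, 0, 0, 0, 0, 0]
}}

```text
time: 3.75
ee_pos: [0.4697, -0.1749, 0.0904]
eef_rot: [-0.114, 0.994, 0.001, -0.002]
ft_force: [-0.2, -1.0, -1.0]
width: 0.0005
grip_force: 0.0
```

Request:
{"api": "step_arm", "payload": {
  "delta_pos": [
    [0, 0, -0.3],
    [0, 0, -0.2],
    [0, 0, 0],
    [0, 0, 0]
  ],
  "turn": [0, 0, 0, 0]
}}

```text
time: 4.15
ee_pos: [0.4715, -0.1765, 0.0805]
eef_rot: [-0.113, 0.994, 0.0, 0.0]
ft_force: [-0.3, -0.1, 0.6]
width: 0.0002
grip_force: 0.0
```

Request:
{"api": "step_arm", "payload": {
  "delta_pos": [
    [0, 0, -0.16],
    [0, 0, -0.1],
    [0, 0, 0]
  ],
  "turn": [0, 0, 0]
}}

```text
time: 4.45
ee_pos: [0.4709, -0.1765, 0.0732]
eef_rot: [-0.113, 0.994, 0.0, -0.0]
ft_force: [0.2, -0.1, 0.1]
width: 0.0007
grip_force: 0.0
```

Request:
{"api": "step_arm", "payload": {
  "delta_pos": [
    [0, 0, -0.04],
    [0, 0, 0],
    [0, 0, 0]
  ],
  "turn": [0, 0, 0]
}}

```text
time: 4.75
ee_pos: [0.4712, -0.1766, 0.0726]
eef_rot: [-0.113, 0.994, 0.0, -0.0]
ft_force: [-1.5, 0.1, -0.3]
width: 0.0005
grip_force: 0.0
```

Request:
{"api": "step_arm", "payload": {
  "delta_pos": [
    [0, 0, -0.04],
    [0, 0, 0],
    [0, 0, 0]
  ],
  "turn": [0, 0, 0]
}}

```text
time: 5.05
ee_pos: [0.4715, -0.1766, 0.0721]
eef_rot: [-0.113, 0.994, 0.0, 0.0]
ft_force: [-1.5, 1.3, 7.4]
width: 0.0004
grip_force: 3.3
```

Contact at about 7 N. First stroke: 20 mm along mould +x.

Request:
{"api": "step_arm", "payload": {
  "delta_pos": [
    [0.078, 0.018, 0],
    [0.156, 0.036, 0],
    [0.156, 0.036, 0]
  ],
  "turn": [0, 0, 0]
}}

```text
time: 5.35
ee_pos: [0.4816, -0.1742, 0.0723]
eef_rot: [-0.113, 0.994, 0.0, 0.001]
ft_force: [-1.7, 1.8, 7.6]
width: 0.0009
grip_force: 4.1
```

Request:
{"api": "step_arm", "payload": {
  "delta_pos": [
    [0.156, 0.036, 0],
    [0.156, 0.036, 0],
    [0.078, 0.018, 0],
    [0, 0, 0]
  ],
  "turn": [0, 0, 0, 0]
}}

```text
time: 5.75
ee_pos: [0.4917, -0.1719, 0.0723]
eef_rot: [-0.113, 0.994, 0.0, 0.001]
ft_force: [0.1, 1.1, 6.9]
width: 0.0007
grip_force: 3.1
```

Request:
{"api": "step_arm", "payload": {
  "delta_pos": [
    [0, 0, 0.2],
    [0, 0, 0.6],
    [-0.78, -0.18, 0],
    [0, 0, 0]
  ],
  "turn": [0, 0, 0, 0]
}}

```text
time: 6.15
ee_pos: [0.4695, -0.1775, 0.0918]
eef_rot: [-0.112, 0.994, 0.0, -0.0]
ft_force: [-0.5, 1.1, -0.2]
width: 0.0005
grip_force: 0.0
```

Run:
```python
from h import *
c=camera('wrist');save(c,'w2');np.savez('w2.npz',**c)
for x,y,n in [(48,196,'ptr'),(65,208,'mark')]:
    o=np.array([.482,-.173]);p=o+(x*np.array([np.cos(YAW),np.sin(YAW)])+y*np.array([-np.sin(YAW),np.cos(YAW)]))/1000
    print(n,proj(c,[*p,.0425]))
```

```text
ptr (np.float64(536.3284118035825), np.float64(293.80376233991313))
mark (np.float64(547.8243697693165), np.float64(314.53528248746244))
```

View pics/w2.png

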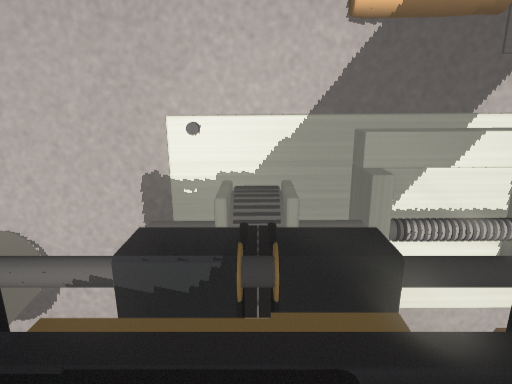

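The wrist picture shows the finger centred over the wheel, which spans u 233–281. The pointer is out of view from this pose. I'll make a second identical stroke, then go back to the viewing pose.

Request:
{"api": "step_arm", "payload": {
  "delta_pos": [
    [0, 0, -0.55],
    [0, 0, -0.2],
    [0, 0, -0.05],
    [0, 0, 0]
  ],
  "turn": [0, 0, 0, 0]
}}

```text
time: 6.6
ee_pos: [0.4722, -0.1759, 0.0719]
eef_rot: [-0.113, 0.994, 0.0, 0.0]
ft_force: [-2.9, 3.9, 15.1]
width: 0.0004
grip_force: 7.7
```

Request:
{"api": "step_arm", "payload": {
  "delta_pos": [
    [0.078, 0.018, 0],
    [0.156, 0.036, 0],
    [0.156, 0.036, 0],
    [0.156, 0.036, 0],
    [0.156, 0.036, 0],
    [0.078, 0.018, 0],
    [0, 0, 0]
  ],
  "turn": [0, 0, 0, 0, 0, 0, 0]
}}

```text
time: 7.3
ee_pos: [0.4925, -0.1711, 0.072]
eef_rot: [-0.114, 0.994, 0.0, 0.001]
ft_force: [1.7, 4.1, 13.0]
width: 0.0003
grip_force: 6.5
```

Request:
{"api": "step_arm", "payload": {
  "delta_pos": [
    [0, 0, 0.2],
    [0, 0, 0.6],
    [-0.78, -0.18, 0.8],
    [0.08, 0.95, 0.45],
    [0.08, 0.95, 0.45],
    [0.08, 0.95, 0.45],
    [0.08, 0.95, 0.45],
    [0.08, 0.95, 0.45],
    [0.08, 0.95, 0.45],
    [0.08, 0.95, 0.45],
    [0.08, 0.95, 0.45],
    [0.08, 0.95, 0.45]
  ],
  "turn": [0, 0, 0, 0, 0, 0, 0, 0, 0, 0, 0, 0]
}}

```text
time: 8.5
ee_pos: [0.489, 0.0382, 0.2125]
eef_rot: [-0.113, 0.994, -0.0, -0.001]
ft_force: [-0.4, -0.8, -0.3]
width: 0.0001
grip_force: 0.0
```

Request:
{"api": "step_arm", "payload": {
  "delta_pos": [
    [0, 0, 0],
    [0, 0, 0]
  ],
  "turn": [0, 0]
}}

```text
time: 8.7
ee_pos: [0.4891, 0.0373, 0.2122]
eef_rot: [-0.113, 0.994, -0.0, -0.0]
ft_force: [0.6, 0.4, 0.0]
width: 0.0003
grip_force: 0.0
```

```bash
cat > chk.py <<'E'
from h import *
import sys
c=camera('wrist');save(c,sys.argv[1]);np.savez(sys.argv[1]+'.npz',**c)
def go(c):
    g=c['image'].max(2).astype(float)
    D=[(s,ce) for s,ce in dark(c,(225,285,150,215),70) if s[2]<=8 and s[3]>=6]
    r=[]
    for s,ce in D:
        u0=s[0]-4; rows=g[s[1]+2:s[1]+s[3]-2,u0:s[0]+s[2]+4]
        if s[3]<15: rows=g[s[1]+s[3]-5:s[1]+s[3]-1,u0:s[0]+s[2]+4]
        w=np.clip(125-rows.mean(0),0,None); w[w<12]=0
        u=u0+(w*np.arange(len(w))).sum()/w.sum(); r.append(mould(ray(c,u,ce[1],.0425))); print(s,u,w.round(),r[-1])
go(dict(np.load('w1.npz')));print('now');go(c);print(read_state()['time'],read_state()['ee_pos'])
E
python3 chk.py w3
```

```text
[248 160   5  11  34] 250.1758530183727 [ 0.  0.  0.  0. 62. 76. 77. 78. 71. 16.  0.  0.  0.] [ 48.17138052 195.32523541]
[260 172   5  23  96] 262.31548520302823 [ 0.  0.  0.  0. 45. 81. 81. 81. 75. 20.  0.  0.  0.] [ 65.91475194 207.89183383]
now
[255 162   5  11  40] 256.94924192485166 [ 0.  0.  0.  0. 78. 78. 78. 78. 68.  0.  0.  0.  0.] [ 47.98622636 202.37233751]
[260 174   6  23  98] 262.4592263460533 [ 0.  0.  0.  0. 45. 80. 81. 81. 78. 39.  0.  0.  0.  0.] [ 65.82266582 207.97913346]
8.75 [0.48892997 0.03649877 0.2120131 ]
```

Two strokes moved the pointer 7.0 mm as expected, and about 5.6 mm remains (33 mm of rim). Next are strokes of 20 mm and 10 mm with a slightly lighter press, then another check.

Request:
{"api": "step_arm", "payload": {
  "delta_pos": [
    [-0.08, -0.95, -0.45],
    [-0.08, -0.95, -0.45],
    [-0.08, -0.95, -0.45],
    [-0.08, -0.95, -0.45],
    [-0.08, -0.95, -0.45],
    [-0.08, -0.95, -0.45],
    [-0.08, -0.95, -0.45],
    [-0.08, -0.95, -0.45],
    [-0.08, -0.95, -0.45],
    [0, 0, -0.8],
    [0, 0, -0.3],
    [0, 0, 0]
  ],
  "turn": [0, 0, 0, 0, 0, 0, 0, 0, 0, 0, 0, 0]
}}

```text
time: 9.95
ee_pos: [0.47, -0.1767, 0.0829]
eef_rot: [-0.112, 0.994, 0.0, -0.001]
ft_force: [0.3, 0.5, -0.4]
width: 0.0006
grip_force: 0.0
```

Request:
{"api": "step_arm", "payload": {
  "delta_pos": [
    [0, 0, -0.3],
    [0, 0, -0.14],
    [0, 0, -0.04],
    [0, 0, 0]
  ],
  "turn": [0, 0, 0, 0]
}}

```text
time: 10.35
ee_pos: [0.4714, -0.1763, 0.0724]
eef_rot: [-0.113, 0.994, 0.0, 0.0]
ft_force: [-1.4, 0.6, 0.4]
width: 0.0002
grip_force: 0.5
```

Request:
{"api": "step_arm", "payload": {
  "delta_pos": [
    [0, 0, -0.03],
    [0, 0, 0]
  ],
  "turn": [0, 0]
}}

```text
time: 10.55
ee_pos: [0.4717, -0.1763, 0.0721]
eef_rot: [-0.113, 0.994, 0.0, 0.0]
ft_force: [-3.6, 2.0, 8.3]
width: 0.0006
grip_force: 4.1
```

Request:
{"api": "step_arm", "payload": {
  "delta_pos": [
    [0.078, 0.018, 0],
    [0.156, 0.036, 0],
    [0.156, 0.036, 0],
    [0.156, 0.036, 0],
    [0.156, 0.036, 0],
    [0.078, 0.018, 0],
    [0, 0, 0]
  ],
  "turn": [0, 0, 0, 0, 0, 0, 0]
}}

```text
time: 11.25
ee_pos: [0.4918, -0.1716, 0.0722]
eef_rot: [-0.113, 0.994, 0.0, 0.001]
ft_force: [-0.6, 3.4, 8.3]
width: 0.0006
grip_force: 3.6
```

Request:
{"api": "step_arm", "payload": {
  "delta_pos": [
    [0, 0, 0.2],
    [0, 0, 0.6],
    [-0.78, -0.18, 0],
    [0, 0, 0],
    [0, 0, -0.5],
    [0, 0, -0.2],
    [0, 0, -0.06],
    [0, 0, 0]
  ],
  "turn": [0, 0, 0, 0, 0, 0, 0, 0]
}}

```text
time: 12.05
ee_pos: [0.4715, -0.1761, 0.0721]
eef_rot: [-0.113, 0.994, 0.0, -0.0]
ft_force: [-1.5, 2.7, 6.7]
width: 0.0005
grip_force: 3.5
```

Now a 10 mm stroke, then lift and look.

Request:
{"api": "step_arm", "payload": {
  "delta_pos": [
    [0.078, 0.018, 0],
    [0.156, 0.036, 0],
    [0.117, 0.027, 0],
    [0.039, 0.009, 0],
    [0, 0, 0]
  ],
  "turn": [0, 0, 0, 0, 0]
}}

```text
time: 12.55
ee_pos: [0.4818, -0.1736, 0.0723]
eef_rot: [-0.113, 0.994, 0.0, 0.0]
ft_force: [-0.9, 2.5, 7.1]
width: 0.0005
grip_force: 3.8
```

Request:
{"api": "step_arm", "payload": {
  "delta_pos": [
    [0, 0, 0.2],
    [0, 0, 0.6],
    [-0.39, -0.09, 0.8],
    [0.08, 0.95, 0.45],
    [0.08, 0.95, 0.45],
    [0.08, 0.95, 0.45],
    [0.08, 0.95, 0.45],
    [0.08, 0.95, 0.45],
    [0.08, 0.95, 0.45],
    [0.08, 0.95, 0.45],
    [0.08, 0.95, 0.45],
    [0.08, 0.95, 0.45]
  ],
  "turn": [0, 0, 0, 0, 0, 0, 0, 0, 0, 0, 0, 0]
}}

```text
time: 13.75
ee_pos: [0.4892, 0.0381, 0.2138]
eef_rot: [-0.113, 0.994, -0.0, -0.0]
ft_force: [-0.0, 0.0, -0.2]
width: 0.0006
grip_force: 0.0
```

Request:
{"api": "step_arm", "payload": {
  "delta_pos": [
    [0, 0, 0],
    [0, 0, 0],
    [0, 0, 0]
  ],
  "turn": [0, 0, 0]
}}

```text
time: 14.05
ee_pos: [0.489, 0.0362, 0.213]
eef_rot: [-0.112, 0.994, -0.0, -0.0]
ft_force: [-0.2, -0.0, 0.8]
width: 0.0007
grip_force: 0.0
```

```bash
python3 chk.py w4 | sed -n '/now/,$p'; python3 -c "
from h import *
c=np.load('w4.npz');cv2.imwrite('pics/w4c.png',cv2.resize(np.ascontiguousarray(c['image'][140:210,215:305,::-1]),None,fx=6,fy=6,interpolation=0))"
```

```text
now
[261 162   5  35 150] 263.3908327216377 [ 0.  0.  0.  0. 48. 80. 80. 80. 76. 32.  0.  0.  0.] [ 58.01025964 207.82411411]
14.1 [0.488941   0.03604796 0.21305818]
```

View pics/w4c.png

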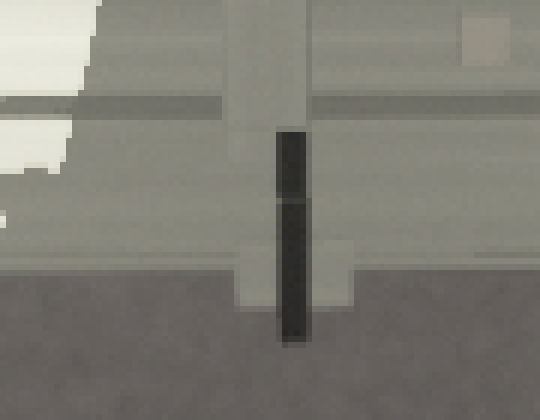

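The strips now meet end to end. Next I check the sub-pixel offset of the two halves, allowing for the mould's direction in the picture.

Run:
```python
from h import *
c=dict(np.load('w4.npz'));g=c['image'].max(2).astype(float)
def ctr(v0,v1):
    w=np.clip(128-g[v0:v1,257:270].mean(0),0,None);w[w<12]=0;print(w.round());return 257+(w*np.arange(13)).sum()/w.sum()
for v0,v1 in [(164,171),(175,183),(175,193)]:
    u=ctr(v0,v1);
    for yw in (.2235,.2265,.2295): print(u,mould(ray(c,u,(v0+v1-1)/2,.0425),yaw=yw))
# direction of mould y from the far rail's outer edge (rows of brightness step)
pts_=[]
for u in list(range(150,225))+list(range(285,340)):
    col=g[175:195,u];d=np.diff(col);v=np.argmin(d);pts_.append(ray(c,u,175+v+.5,.036)[:2])
p=np.array(pts_,np.float32);f=cv2.fitLine(p,cv2.DIST_HUBER,0,.001,.001).ravel();print('yaw',np.arctan2(-f[0],f[1])if f[1]>0 else np.arctan2(f[0],-f[1]))
```

```text
[ 0.  0.  0.  0. 66. 82. 83. 84. 77. 18.  0.  0.  0.]
263.19120725750173 [ 45.89101172 207.72588943]
263.19120725750173 [ 46.51398194 207.58728183]
263.19120725750173 [ 47.13653354 207.44680595]
[ 0.  0.  0.  0. 44. 83. 83. 83. 80. 39.  0.  0.  0.]
263.45603395997574 [ 57.73274978 208.06541002]
263.45603395997574 [ 58.35668528 207.89127574]
263.45603395997574 [ 58.98009556 207.71527043]
[ 0.  0.  0.  0. 46. 84. 84. 84. 80. 41.  0.  0.  0.]
263.45951685691534 [ 62.94960194 208.1013888 ]
263.45951685691534 [ 63.5736219  207.91160382]
263.45951685691534 [ 64.19706969 207.71994764]
yaw 0.22929808
```

The pointer is short by about 0.3 mm, so I'll make a 2 mm finishing stroke.

Request:
{"api": "step_arm", "payload": {
  "delta_pos": [
    [-0.08, -0.95, -0.45],
    [-0.08, -0.95, -0.45],
    [-0.08, -0.95, -0.45],
    [-0.08, -0.95, -0.45],
    [-0.08, -0.95, -0.45],
    [-0.08, -0.95, -0.45],
    [-0.08, -0.95, -0.45],
    [-0.08, -0.95, -0.45],
    [-0.08, -0.95, -0.45],
    [0.28, 0.06, -0.8],
    [0, 0, -0.3],
    [0, 0, 0]
  ],
  "turn": [0, 0, 0, 0, 0, 0, 0, 0, 0, 0, 0, 0]
}}

```text
time: 15.3
ee_pos: [0.477, -0.1751, 0.0838]
eef_rot: [-0.113, 0.994, 0.0, -0.001]
ft_force: [0.2, 0.3, 0.5]
width: -0.0
grip_force: 0.0
```

Request:
{"api": "step_arm", "payload": {
  "delta_pos": [
    [0, 0, -0.3],
    [0, 0, -0.14],
    [0, 0, -0.05],
    [0, 0, 0],
    [0, 0, 0]
  ],
  "turn": [0, 0, 0, 0, 0]
}}

```text
time: 15.8
ee_pos: [0.4783, -0.175, 0.0728]
eef_rot: [-0.113, 0.994, 0.0, 0.0]
ft_force: [0.3, 0.3, 0.3]
width: 0.0004
grip_force: 0.0
```

Request:
{"api": "step_arm", "payload": {
  "delta_pos": [
    [0, 0, -0.03],
    [0, 0, -0.02],
    [0, 0, 0]
  ],
  "turn": [0, 0, 0]
}}

```text
time: 16.1
ee_pos: [0.4791, -0.175, 0.0723]
eef_rot: [-0.113, 0.994, 0.0, 0.001]
ft_force: [-1.2, 1.1, 7.6]
width: 0.0007
grip_force: 4.4
```

Request:
{"api": "step_arm", "payload": {
  "delta_pos": [
    [0.039, 0.009, 0],
    [0.039, 0.009, 0],
    [0, 0, 0],
    [0, 0, 0]
  ],
  "turn": [0, 0, 0, 0]
}}

```text
time: 16.5
ee_pos: [0.4811, -0.1745, 0.0723]
eef_rot: [-0.113, 0.994, 0.0, 0.001]
ft_force: [-0.9, 0.7, 9.0]
width: 0.0004
grip_force: 4.2
```

Request:
{"api": "step_arm", "payload": {
  "delta_pos": [
    [0, 0, 0.2],
    [0, 0, 0.6],
    [-0.36, -0.08, 0.8],
    [0.08, 0.95, 0.45],
    [0.08, 0.95, 0.45],
    [0.08, 0.95, 0.45],
    [0.08, 0.95, 0.45],
    [0.08, 0.95, 0.45],
    [0.08, 0.95, 0.45],
    [0.08, 0.95, 0.45],
    [0.08, 0.95, 0.45],
    [0.08, 0.95, 0.45]
  ],
  "turn": [0, 0, 0, 0, 0, 0, 0, 0, 0, 0, 0, 0]
}}

```text
time: 17.7
ee_pos: [0.489, 0.038, 0.2133]
eef_rot: [-0.113, 0.994, 0.0, 0.0]
ft_force: [0.1, 0.2, -0.7]
width: 0.0007
grip_force: 0.0
```

Request:
{"api": "step_arm", "payload": {
  "delta_pos": [
    [0, 0, 0],
    [0, 0, 0],
    [0, 0, 0],
    [0, 0, 0]
  ],
  "turn": [0, 0, 0, 0]
}}

```text
time: 18.1
ee_pos: [0.4889, 0.036, 0.2122]
eef_rot: [-0.112, 0.994, -0.0, -0.0]
ft_force: [-0.4, -0.3, 0.1]
width: 0.0004
grip_force: 0.0
```

Run:
```python
from h import *
c=camera('wrist');g=c['image'].max(2).astype(float)
for v0,v1 in [(164,171),(175,193)]:
    w=np.clip(128-g[v0:v1,255:272].mean(0),0,None);w[w<12]=0;u=255+(w*np.arange(17)).sum()/w.sum();print(w.round(),u,mould(ray(c,u,(v0+v1-1)/2,.0425)))
s=read_state();print(s['time'],s['ee_pos'],s['ft_force'])
```

```text
[ 0.  0.  0.  0.  0.  0. 20. 70. 47. 53. 72. 59.  0.  0.  0.  0.  0.] 263.8289414917374 [ 46.36927467 208.21377069]
[ 0.  0.  0.  0.  0.  0. 42. 84. 84. 84. 81. 41.  0.  0.  0.  0.  0.] 263.4835693294149 [ 63.39050439 207.91672394]
18.15 [0.48891201 0.03621625 0.21228825] [-0.02760395 -0.16823388  0.09869762]
```

Run:
```python
from h import *
c=camera('wrist');g=c['image'].max(2)
print(g[158:182,257:271])
c=np.load('w4.npz');print(c['image'].max(2)[160:176:3,257:271])
```

```text
[[138 137 139 136 135 138 137 139 141 133 112 111 112 111]
 [137 137 138 137 134 138 137 138 139 133 117 117 117 116]
 [135 135 137 135 133 134 137 138 139 140 135 136 135 136]
 [134 135 135 134 133 125 134 135 131 145 137 136 135 136]
 [137 137 137 136 136 105 141 141 112  69 133 134 134 135]
 [136 135 136 135 137 139 143 141 111  69 133 135 133 133]
 [137 137 135 135 137 139 141 139 111  67 133 134 136 135]
 [137 138 137 134 137 134 135 135 107  70 134 134 135 135]
 [135 136 134 135 130 103 104 102  78  69 135 136 136 136]
 [136 136 134 134 106  47  47  43  47  71 133 136 135 135]
 [136 135 135 133 106  46  44  46  46  68 134 134 135 135]
 [133 134 133 132 106  45  46  45  46  67 134 133 134 133]
 [134 133 134 131 106  45  44  46  47  66 133 133 133 132]
 [135 134 135 133 107  44  46  48  47  69 134 134 135 134]
 [136 136 136 134 108  47  45  50  51  75 135 135 135 134]
 [135 138 135 135 103  47  45  61  61  90 136 137 135 135]
 [137 138 137 135  83  43  44  46  49  90 137 137 135 136]
 [136 137 136 134  84  45  45  44  47  89 135 136 137 135]
 [134 134 135 132  86  44  46  48  48  89 134 134 135 135]
 [132 133 133 131  86  46  44  46  48  89 133 133 133 132]
 [133 133 135 131  83  45  47  45  49  89 130 133 131 133]
 [133 133 136 131  83  44  46  42  48  88 130 130 129 129]
 [134 132 134 132  85  46  45  45  47  86 133 135 134 133]
 [138 138 137 137  84  43  42  43  46  89 139 139 138 137]]
[[135 135 137 136 135 137 138 139 138 126 134 136 136 137]
 [137 137 136 135  62  48  45  45  51 110 134 135 133 133]
 [138 135 136 135  63  46  47  46  51 112 136 134 136 137]
 [133 133 135 132  62  48  46  44  52 110 132 132 133 134]
 [137 134 134 134  74  50  51  51  52 107 134 135 136 134]
 [137 136 135 134  84  45  48  46  50  91 137 136 137 136]]
```

The pointer is now within about 0.2 mm of the mark, and the hand is clear.

```bash
python3 -c "
from bench import *
print(close_job())"
```

```text
the job is handed in; nothing more can be done
None
```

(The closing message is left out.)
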